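# Put the pomade jar away in the walnut drawer

### The arm

A 6-joint arm with a two-finger parallel gripper is mounted at the origin on the work surface. World frame = base frame: x ahead of the robot, y to its left, z up, the work surface at z = 0. Lengths are in mm, angles in rad, forces in N, time in s.
With the tool pointing down it reaches from about 300 to 775 mm from the base axis. Payload 14.6 kg.
Tool frame: the origin (TCP) lies midway between the tips of the shut fingers; the grasp point (between the pads) lies 19 mm behind it; y points along the fingers, z is the direction in which the jaws open and shut, and the axes are right-handed (so a half turn about y gives the same grasp; the last joint's range is limited). The gripper opens to 94 mm and grips with 3 to 60 N. Pads are 16 mm wide; open, the fingers measure 119 mm over their backs; the gripper's body (75 mm by 177 mm) begins 78 mm behind the grasp point.
Start: joints at [1.205, 0.3, 1.521, -0, 1.321, -0.067], TCP at [161.903, 525.62, 205.446] pointing down, gripper open.
Joint ranges: [-3.03, 3.03], [-0.79, 2.21], [0.23, 2.52], [-1.04, 4.18], [0, 3.07], [-2.55, 2.55]. Speed limits (rad/s): [2.22, 2.22, 2.57, 3.14, 3.14, 3.14].

### API

Orientations are given as [roll, pitch, yaw] about the fixed x, y, z axes, in that order (R = Rz(yaw) Ry(pitch) Rx(roll)).
In Python, from cell import manip gives the robot as it stands.
- The arm moves only by the tool play_rows, never from a script. Its argument "series" is a list of rows, each a list of 3 entries, a list of its own where there are three numbers: the shift along the tool's x, y, z in m, then the turn about the tool's y in rad, then the closure, from 0 (fully open) to 1 (shut). In form: [[[dx, dy, dz], twist, grip], ...]. A call has 1 to 20 rows; each row is the pose to reach, as a shift and turn from the pose measured when the call began, along the tool's axes at that moment; what a row does not reach only later rows make up. A row lasts 1/10 s, in which the tool goes at most 50 mm and 8.59 degrees, less where a joint would pass 70% of its speed; a pose out of reach is approached as far as the arm can. A call with a gripper value outside its range is refused whole. The fingers move at their own pace and stop on an object; "squeeze" is the grip in N (left out, the last holds). Time passes only in rows, so rows that repeat a pose let the fingers close. It gives the time, the measured TCP pose, the force and the opening at its end, in the units of the state.
- manip.read_state(): the state, without advancing time (a new reading comes with each control period).
- manip.camera(name): name is "side" or "top" or "wrist"; returns the picture (420x560x3 uint8, red, green, blue); there is no depth.
- manip.camera_params(name): a dict with "K" (3x3 intrinsics, pixels), "dist_coeffs" ([k1, k2, p1, p2, k3] as OpenCV has them; the pictures are not rectified), "rvec" (rotation vector, rad) and "tvec" (3), from world to camera coordinates, as OpenCV has them. Camera axes: x right, y down, z forward; pixel columns grow to the right and rows downward; lengths in mm; the calibration is good to about 2 mm. A picture is of the moment at which its call begins: read the wrist's pose just before it. camera_params takes no time and is no camera call; for the wrist camera it gives the pose at the moment of the call.
- manip.sign_off(): hands the job in, once; it reports no verdict.
The state is a dict: "clock": time; "joints": joint angles; "qd": joint speeds; "effort": joint torques, N m; "eef_pos": TCP position; "eef_rot": TCP orientation; "wrist_force": force on the tool from outside, world axes, zero at the start; "moment": the same for the moment, N m; "finger_gap": finger opening in mm.
Only numpy, scipy, OpenCV 4.12 (cv2) and the standard library are available. Lean on these libraries where they do the work, as an engineer would, in place of code of your own. Each camera call takes 0.05 s, during which the arm holds its last target. There are 200 camera calls.

### The job

Put the amber pomade jar away: pull the drawer of the walnut unit (the one with the brass knob) all the way out to its stop, then stand the jar upright inside it, setting it down rather than dropping it. Leave the walnut drawer fully out and keep the black unit's drawer shut.

Things in the scene. Friction and masses are not known exactly. Their poses are not given: they have to be found in the camera images.
- walnut_knob (a point): Brass knob of the dark walnut unit (fixed box 240 deep x 220 wide x 100 mm high, left or right of the jars). A level peg standing 50 mm out of the drawer front, its outer 30 mm 24 mm thick. The point lies on its axis 35 mm out from the front, 71 mm above the counter, and moves with the drawer. x points level into the unit (pull to -x), y across, z up. Pinch it from above, across y.
- walnut_drawer (a joint): Walnut drawer, m out: 0 shut, 0.150 at its stop. Starts 0 to 0.030; 1.5 N of friction, stays where left. When fully out its open space spans 56 to 185 mm from the knob point along that point's x, 85 mm either side; floor 49 mm below the knob point (22 mm above the counter); side walls reach 66 mm, the front 88 mm above the counter. A low tray sits on the unit's top at the back.
- amber_jar: Pomade jar to put away: loose, upright, amber glass with a brass-coloured band and orange lid, 60 mm high, 56 mm across, the lid (upper 20 mm) 58 mm; about 150 g. Origin at the centre of its underside, z up. It stands on the counter in the lane between the two units; a white jar of the same size with a blue band, to be left, stands nearer or farther in that lane, 90 mm or more away.
- black_drawer (a joint): Drawer of the other unit, m out: 0 shut, as it starts; keep it so. That unit has the same shape and size but is black with a steel knob, carries a clipper on a dock at the back of its top, and stands on the other side of the jars.
There are look-alikes about, which are no part of the job. Of the things that look like the amber_jar, take the one that is farthest to the robot's left at the start.

How it is judged:
By the outcome, as a careful person would: the job done as asked, in the order asked, and still so for the second after the job is handed in, with the robot touching nothing.
It also fails if it takes over 56 s, if anything falls off the work surface, if the arm or the gripper's body presses on something with over 40 N, if the wrist force passes 120 N, or if a joint passes its speed limit or range.

## Working session

There is one attempt and no reset: what is moved stays moved. The work goes in short steps, Python scripts to look and compute and a tool call to move; the robot and the scene stay as the last step left them, time stands still between calls to the robot, and variables do not carry over. Pictures are saved under pics/ and viewed, about 8 in all and at most 12, crops included, and the job is handed in when it is done.

Besides the shell and the picture viewer there is one more tool, called after "Request:" as a command line: name --argument value ..., lists and objects as JSON in quotes. play_rows: Moves the arm, as the interface text tells. Its arguments: {"type":"object","properties":{"series":{"type":"array","items":{"type":"array"}},"squeeze":{"type":"number"}},"required":["series"]}

```bash
mkdir -p pics
cat > h.py <<'E'
import numpy as np, cv2, json
from scipy.spatial.transform import Rotation as Rn
from cell import manip
def snap(n,f):
    p=manip.camera_params(n); im=manip.camera(n); cv2.imwrite('pics/'+f+'.png',im[:,:,::-1]); 
    json.dump({k:np.array(v).tolist() for k,v in p.items()},open('pics/'+f+'.json','w')); return im
def load(f):
    return cv2.imread('pics/'+f+'.png'),{k:np.array(v) for k,v in json.load(open('pics/'+f+'.json')).items()}
def ray(p,uv):
    q=cv2.undistortPoints(np.array([[uv]],float),p['K'],p['dist_coeffs'])[0,0]
    R=cv2.Rodrigues(p['rvec'])[0]; return -R.T@p['tvec'].ravel(), R.T@np.array([q[0],q[1],1])
def onz(p,uv,z):
    c,d=ray(p,uv); return c+d*(z-c[2])/d[2]
def proj(p,X):
    return cv2.projectPoints(np.array(X,float).reshape(-1,3),p['rvec'],p['tvec'],p['K'],p['dist_coeffs'])[0][:,0]
def rot(s): return Rn.from_euler('xyz',s['eef_rot']).as_matrix()
def totool(target,s=None):
    s=s or manip.read_state(); return rot(s).T@(np.array(target)-s['eef_pos'])/1000
E
python3 - <<'E'
from h import *
s=manip.read_state();print(s);print(rot(s).round(3))
a=[snap(n,n+'0') for n in('top','side')]
cv2.imwrite('pics/a.png',cv2.resize(np.hstack(a)[:,:,::-1],(1120,420))) 
print(manip.camera_params('wrist'))
E
```

```text
{'clock': 0.0, 'joints': array([ 1.20540986e+00,  3.00461762e-01,  1.52159412e+00, -2.30032175e-05,
        1.32069514e+00, -6.65778961e-02]), 'qd': array([ 0.00035497, -0.00068434,  0.00079224,  0.00135925,  0.00115856,
       -0.00078888]), 'effort': array([-1.64157915e-03, -5.31801724e+01, -3.52733588e+01,  7.07681640e-02,
        2.44228105e-02, -9.91807929e-05]), 'eef_pos': array([161.81111365, 525.3787991 , 204.8859371 ]), 'eef_rot': array([-1.57195361e+00,  5.48331473e-05, -2.98802892e-01]), 'wrist_force': array([-0.20309169,  0.1132156 ,  0.75008177]), 'moment': array([ 0.0165864 , -0.02134077, -0.0210301 ]), 'finger_gap': 94.09862402697614}
[[ 0.956 -0.     0.294]
 [-0.294 -0.001  0.956]
 [-0.    -1.    -0.001]]
{'K': array([[357.09357897,   0.        , 281.72739974],
       [  0.        , 357.09357897, 215.05079822],
       [  0.        ,   0.        ,   1.        ]]), 'dist_coeffs': array([-0.01226076,  0.        ,  0.        ,  0.        ,  0.        ]), 'rvec': array([-2.32994676, -1.72128129, -0.25175654]), 'tvec': array([-549.7110884 ,  -30.83397753,  393.07540054])}
```

View pics/top0.png

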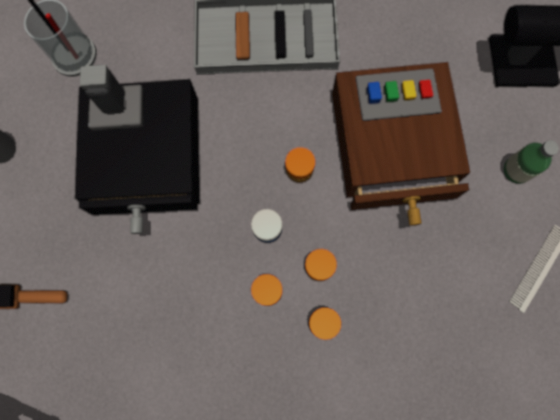

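View pics/side0.png

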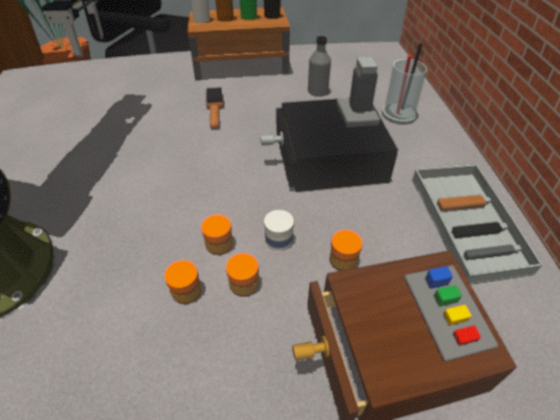

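Run:
```python
from h import *
for f in('top0','side0'):
    im,p=load(f); hsv=cv2.cvtColor(im,cv2.COLOR_BGR2HSV)
    print(f,'cam',ray(p,(280,210))[0].round())
    for nm,lo,hi,z in(('orange',(8,200,170),(16,255,255),60),('brass',(14,120,90),(24,230,255),71)):
        m=cv2.morphologyEx(cv2.inRange(hsv,lo,hi),cv2.MORPH_OPEN,np.ones((3,3)))
        n,_,st,c=cv2.connectedComponentsWithStats(m)
        for i in range(1,n):
            if st[i,4]>40: print(nm,c[i].round(1),st[i,:].tolist(),onz(p,c[i],z).round(1))
im,p=load('top0')
for nm,uv,z in(('white',(267,225),60),('wal bl',(337,73),100),('br',(449,66),100),('fr',(468,150),100),('fl',(355,166),100),('frontL',(357,203),88),('frontR',(467,194),88),('knobtip',(415,222),83),('knobbase',(411,197),83),('blk FL',(80,203),100),('blk FR',(197,203),100),('blkBR',(193,83),100),('blkknob',(136,230),71)):
    print(nm,onz(p,uv,z).round(1))
t=im[40:350,200:490]; cv2.imwrite('pics/crop1.png',cv2.resize(t,None,fx=1.9,fy=1.9,interpolation=cv2.INTER_CUBIC))
s,_=load('side0'); cv2.imwrite('pics/crop2.png',cv2.resize(s[190:320,150:380],None,fx=3.4,fy=3.4,interpolation=cv2.INTER_CUBIC))
```

```text
top0 cam [ 407.  -22. 1023.]
orange [299.9 161.5] [287, 149, 27, 26, 569] [700.2 -60.   60. ]
orange [320.3 257.8] [307, 251, 27, 14, 283] [515.6 -90.4  60. ]
orange [264.1 278.9] [258, 276, 15, 8, 75] [480.   13.6  60. ]
brass [299.8 162.6] [287, 149, 27, 28, 613] [694.7 -59.3  71. ]
brass [413.6 210.8] [408, 196, 13, 29, 264] [ 595.6 -266.2   71. ]
brass [320.3 264.5] [306, 250, 30, 30, 731] [502.1 -89.1  71. ]
brass [266.4 289.6] [252, 275, 30, 30, 721] [459.9   9.5  71. ]
brass [324.7 323.2] [309, 308, 32, 31, 781] [397.4 -92.5  71. ]
side0 cam [ 518. -515.  649.]
orange [215.7 226.5] [202, 216, 28, 22, 420] [462.6   7.1  60. ]
orange [346.4 242.1] [332, 231, 29, 23, 513] [701.3 -61.4  60. ]
orange [243.2 263.7] [230, 254, 27, 24, 384] [508.9 -86.1  60. ]
orange [182.5 271.2] [166, 261, 31, 25, 435] [402.5 -89.4  60. ]
orange [231.3 274.3] [228, 271, 8, 8, 42] [ 487.1 -106.    60. ]
orange [174.6 282.5] [168, 278, 15, 10, 100] [ 389.6 -111.5   60. ]
brass [218.4 247.3] [206, 241, 25, 13, 205] [467.4 -52.7  71. ]
brass [342.4 263.3] [331, 255, 26, 15, 213] [ 679.9 -115.3   71. ]
brass [243.6 289. ] [231, 283, 26, 12, 192] [ 506.3 -145.5   71. ]
brass [184.4 297.1] [173, 292, 24, 11, 174] [ 409.2 -149.4   71. ]
brass [311.1 348.6] [293, 336, 37, 23, 490] [ 598.5 -262.7   71. ]
white [579.6   5.7  60. ]
wal bl [ 861.4 -135.7  100. ]
br [ 871.4 -352.8  100. ]
fr [ 701.3 -370.3  100. ]
fl [ 676.4 -158.2  100. ]
frontL [ 610.  -159.5   88. ]
frontR [ 620.6 -363.9   88. ]
knobtip [ 572.5 -264.1   83. ]
knobbase [ 619.2 -260.4   83. ]
blk FL [624.  347.1 100. ]
blk FR [616.7 129.8 100. ]
blkBR [851.2 138.7 100. ]
blkknob [575.7 248.8  71. ]
```

View pics/crop2.png

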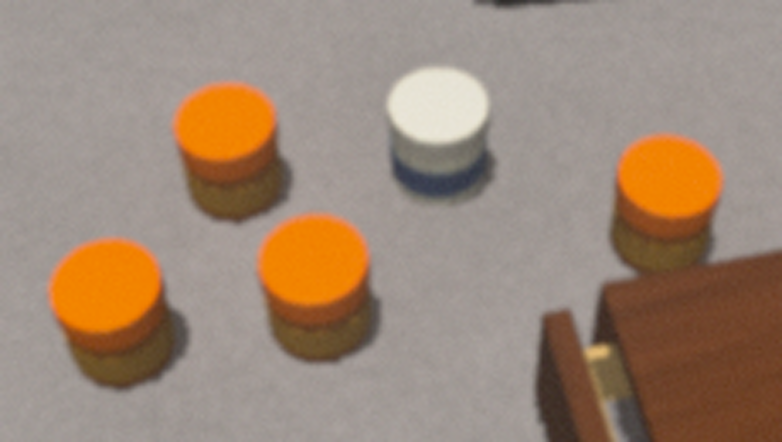

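The side crop shows four orange-lidded jars, whose top-view pixels are:
- (266,290): y≈+8
- (300,163): y≈−60
- (320,264): y≈−89
- (325,323): y≈−92

The robot's leftmost jar is (266,290), at about (461, 8). It stands in the lane about 118 mm from the white jar, so it is the one meant. The walnut unit is the brown one on the right, with its knob near (597, −264). I'll go above the knob.

Run:
```python
from h import *
s=manip.read_state(); print(totool([585,-264,205],s))
p=manip.camera_params('wrist'); c,d=ray({k:np.array(v) for k,v in p.items()},(280,210)); print((c-s['eef_pos'])@rot(s), d@rot(s))
```

```text
[ 6.36783350e-01  5.71541685e-04 -6.29866219e-01]
[-8.34756717e+01 -1.80285180e+02 -1.50454527e-01] [ 0.27331247  0.96203314 -0.00399928]
```

Request:
play_rows --series '[[[0.035, 0, -0.035], -0.03, 0], [[0.07, 0, -0.07], -0.06, 0], [[0.105, 0, -0.105], -0.08, 0], [[0.14, 0, -0.14], -0.1, 0], [[0.175, 0, -0.175], -0.12, 0], [[0.21, 0, -0.21], -0.15, 0], [[0.245, 0, -0.245], -0.17, 0], [[0.28, 0, -0.28], -0.2, 0], [[0.315, 0, -0.315], -0.22, 0], [[0.35, 0, -0.35], -0.24, 0], [[0.385, 0, -0.385], -0.26, 0], [[0.42, 0, -0.42], -0.28, 0], [[0.455, 0, -0.455], -0.3, 0], [[0.49, 0, -0.49], -0.32, 0], [[0.525, 0, -0.525], -0.34, 0], [[0.56, 0, -0.56], -0.36, 0], [[0.595, 0, -0.59], -0.38, 0], [[0.637, 0, -0.63], -0.4, 0], [[0.637, 0, -0.63], -0.4, 0], [[0.637, 0, -0.63], -0.4, 0]]'

```text
clock: 2.1
eef_pos: [585.0, -265.0, 204.2]
eef_rot: [-1.571, 0.002, 0.1]
wrist_force: [0.3, 0.9, -0.6]
finger_gap: 93.9
```

Run:
```python
from h import *
s=manip.read_state();print(s['clock'],s['eef_pos'],s['eef_rot'],s['qd'].round(2),s['joints'].round(2))
snap('wrist','w1')
```

```text
2.1 [ 584.96620583 -264.97982754  204.20552523] [-1.5705887   0.00203217  0.099519  ] [ 0.04 -0.05  0.05  0.   -0.01  0.01] [-0.48  0.51  1.23 -0.    1.4  -2.15]
```

View pics/w1.png

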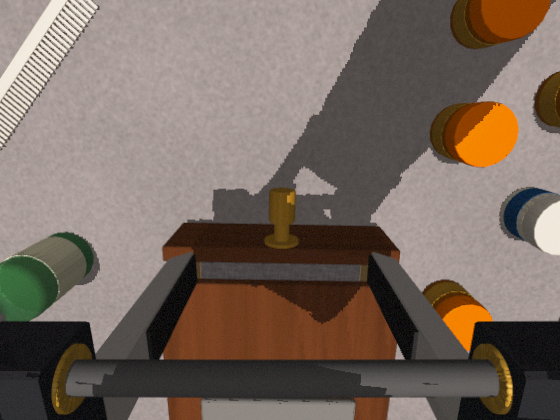

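The wrist view shows the brass knob at (282,190)–(282,245) and the drawer front's outer top edge around row 224. The drawer is slightly open.

Run:
```python
from h import *
im,p=load('w1'); hsv=cv2.cvtColor(im,cv2.COLOR_BGR2HSV)
m=cv2.inRange(hsv,(12,130,60),(28,255,255)); m[:,:240]=0;m[:,330:]=0;m[:180]=0;m[260:]=0
rows=[]
for r in range(188,248,4):
    x=np.flatnonzero(m[r]); 
    if len(x)>3: rows.append((r,x.min(),x.max())); print(rows[-1],onz(p,((x.min()+x.max())/2,r),71).round(1))
# front top edge, brown mask
b=cv2.inRange(hsv,(2,120,30),(12,255,140)); pts=[]
for u in list(range(195,265,5))+list(range(305,372,5)):
    x=np.flatnonzero(b[200:245,u]); 
    if len(x): pts.append(onz(p,(u,200+x[0]),88)[:2])
pts=np.array(pts); f=np.polyfit(pts[:,1],pts[:,0],1); print('front edge',f,pts[[0,-1]],'at y-264',np.polyval(f,-264), np.std(pts[:,0]-np.polyval(f,pts[:,1])))
e=[]
for u in range(205,355,5):
    x=np.flatnonzero(b[270:300,u]); e.append(onz(p,(u,270+x[0]),100)[:2]) if len(x) else 0
e=np.array(e); f=np.polyfit(e[:,1],e[:,0],1); print('box edge',f,np.polyval(f,-264),np.std(e[:,0]-np.polyval(f,e[:,1])))
```

```text
(188, np.int64(275), np.int64(288)) [ 569.9 -266.8   71. ]
(192, np.int64(270), np.int64(294)) [ 573.5 -266.    71. ]
(196, np.int64(269), np.int64(295)) [ 577.2 -265.6   71. ]
(200, np.int64(269), np.int64(295)) [ 580.9 -265.2   71. ]
(204, np.int64(269), np.int64(294)) [ 584.6 -265.3   71. ]
(208, np.int64(269), np.int64(294)) [ 588.4 -264.9   71. ]
(212, np.int64(269), np.int64(294)) [ 592.2 -264.5   71. ]
(216, np.int64(269), np.int64(294)) [ 596.  -264.2   71. ]
(220, np.int64(270), np.int64(293)) [ 599.8 -263.8   71. ]
(224, np.int64(274), np.int64(290)) [ 603.6 -262.9   71. ]
(228, np.int64(274), np.int64(288)) [ 607.6 -263.5   71. ]
(232, np.int64(274), np.int64(288)) [ 611.5 -263.1   71. ]
(236, np.int64(266), np.int64(295)) [ 615.4 -263.1   71. ]
(240, np.int64(264), np.int64(297)) [ 619.4 -262.7   71. ]
(244, np.int64(265), np.int64(297)) [ 623.3 -261.9   71. ]
front edge [-8.09735965e-02  5.77800209e+02] [[ 604.7535712  -339.16515056]
 [ 594.06925913 -186.34606054]] at y-264 599.1772384358887 0.7792837655780145
box edge [-7.57470179e-02  6.27148504e+02] 647.1457163249424 0.6885559630576936
```

Request:
play_rows --series '[[[0.0015, 0.025, 0], 0.02, 0], [[0.0015, 0.055, 0], 0.02, 0.2], [[0.0015, 0.085, 0], 0.02, 0.3], [[0.0015, 0.115, 0], 0.02, 0.4], [[0.0015, 0.14, 0], 0.02, 0.4], [[0.0015, 0.152, 0], 0.02, 0.4], [[0.0015, 0.152, 0], 0.02, 0.4], [[0.0015, 0.152, 0], 0.02, 1], [[0.0015, 0.152, 0], 0.02, 1], [[0.0015, 0.152, 0], 0.02, 1], [[0.0015, 0.152, 0], 0.02, 1], [[0.0015, 0.152, 0], 0.02, 1], [[0.0015, 0.152, 0], 0.02, 1], [[0.0015, 0.152, 0], 0.02, 1]]' --squeeze 20

```text
clock: 3.55
eef_pos: [586.3, -264.8, 53.4]
eef_rot: [-1.573, 0.0, 0.08]
wrist_force: [0.7, -5.7, 1.1]
finger_gap: 23.5
```

Request:
play_rows --series '[[[-0.004, 0, 0], 0, 1], [[-0.012, 0, 0], 0, 1], [[-0.022, 0, 0], 0, 1], [[-0.032, 0, 0], 0, 1], [[-0.042, 0, 0], 0, 1], [[-0.052, 0, 0], 0, 1], [[-0.062, 0, 0], 0, 1], [[-0.072, 0, 0], 0, 1], [[-0.082, 0, 0], 0, 1], [[-0.09, 0, 0], 0, 1], [[-0.098, 0, 0], 0, 1], [[-0.104, 0, 0], 0, 1], [[-0.108, 0, 0], 0, 1], [[-0.11, 0, 0], 0, 1], [[-0.112, 0, 0], 0, 1], [[-0.114, 0, 0], 0, 1]]'

```text
clock: 5.15
eef_pos: [472.7, -273.9, 53.4]
eef_rot: [-1.573, 0.0, 0.08]
wrist_force: [2.5, -2.7, -4.7]
finger_gap: 22.9
```

Not at the stop yet, so I'll continue gently.

Request:
play_rows --series '[[[-0.003, 0, 0], 0, 1], [[-0.006, 0, 0], 0, 1], [[-0.009, 0, 0], 0, 1], [[-0.011, 0, 0], 0, 1], [[-0.013, 0, 0], 0, 1], [[-0.014, 0, 0], 0, 1]]'

```text
clock: 5.75
eef_pos: [458.6, -275.1, 53.5]
eef_rot: [-1.573, 0.0, 0.08]
wrist_force: [1.9, -2.4, -3.7]
finger_gap: 23.2
```

Run:
```python
from h import *
s=manip.read_state();print(s['eef_pos'],s['wrist_force'])
```

```text
[ 458.5753471  -275.05321988   53.45172852] [ 1.87127749 -2.3827809  -3.69010889]
```

Request:
play_rows --series '[[[-0.002, 0, 0], 0, 1], [[-0.004, 0, 0], 0, 1], [[-0.006, 0, 0], 0, 1], [[-0.008, 0, 0], 0, 1]]'

```text
clock: 6.15
eef_pos: [450.9, -275.7, 53.5]
eef_rot: [-1.573, -0.001, 0.08]
wrist_force: [18.3, 0.6, -13.6]
finger_gap: 23.3
```

Request:
play_rows --series '[[[0, 0, 0], 0, 0.4], [[0, 0, 0], 0, 0.4], [[0, 0, 0], 0, 0.4], [[0, 0, 0], 0, 0.4], [[0, -0.02, 0], 0, 0.4], [[0, -0.06, 0], 0, 0.2], [[0, -0.1, 0], 0, 0], [[0, -0.14, 0], 0, 0], [[0, -0.16, 0], 0, 0], [[0, -0.16, 0], 0, 0]]'

```text
clock: 7.15
eef_pos: [451.5, -275.9, 216.5]
eef_rot: [-1.576, -0.005, 0.08]
wrist_force: [-0.0, -0.5, -0.2]
finger_gap: 92.2
```

Run:
```python
from h import *
s=manip.read_state();print(s['clock'],s['eef_pos'],s['eef_rot'],s['wrist_force'])
im=snap('wrist','w2')
print(totool([461,8,200],s)); print(totool([430,8,200],s))
```

```text
7.15 [ 451.54169872 -275.88271976  216.47068327] [-1.57632381 -0.00479265  0.08024009] [-0.04854979 -0.52939284 -0.20811608]
[0.0321029  0.01506457 0.28229878]
[0.001203   0.01490274 0.2847827 ]
```

View pics/w2.png

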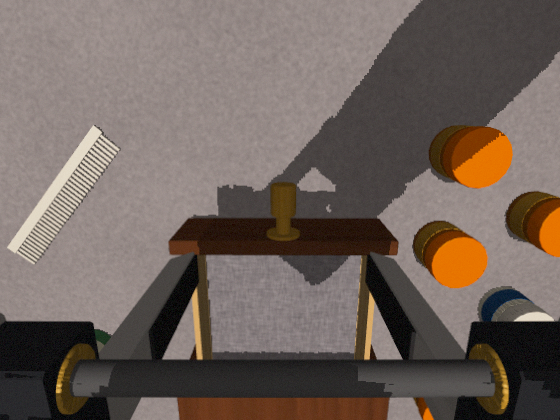

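The drawer is open and empty, with the knob at (284,185)–(284,238). I'll measure the knob, then go above the jar.

Run:
```python
from h import *
im,p=load('w2'); hsv=cv2.cvtColor(im,cv2.COLOR_BGR2HSV)
m=cv2.inRange(hsv,(12,130,40),(28,255,255)); m[:,:240]=0;m[:,330:]=0;m[:175]=0;m[250:]=0
for r in range(178,246,3):
    x=np.flatnonzero(m[r]); 
    if len(x)>3: print((r,x.min(),x.max()),onz(p,((x.min()+x.max())/2,r),71).round(1))
for y in(346,360): print('box',onz(p,(284,y),100))
```

```text
(184, np.int64(272), np.int64(294)) [ 436.2 -276.8   71. ]
(187, np.int64(271), np.int64(295)) [ 439.1 -276.6   71. ]
(190, np.int64(271), np.int64(295)) [ 441.9 -276.4   71. ]
(193, np.int64(271), np.int64(295)) [ 444.8 -276.1   71. ]
(196, np.int64(271), np.int64(295)) [ 447.6 -275.9   71. ]
(199, np.int64(271), np.int64(295)) [ 450.5 -275.7   71. ]
(202, np.int64(271), np.int64(295)) [ 453.4 -275.4   71. ]
(205, np.int64(271), np.int64(295)) [ 456.4 -275.2   71. ]
(208, np.int64(271), np.int64(295)) [ 459.3 -274.9   71. ]
(211, np.int64(271), np.int64(295)) [ 462.2 -274.7   71. ]
(214, np.int64(271), np.int64(294)) [ 465.2 -274.9   71. ]
(217, np.int64(276), np.int64(290)) [ 468.2 -274.2   71. ]
(220, np.int64(240), np.int64(328)) [ 471.1 -273.    71. ]
(223, np.int64(246), np.int64(324)) [ 474.  -271.8   71. ]
(226, np.int64(276), np.int64(322)) [ 476.  -258.2   71. ]
(229, np.int64(242), np.int64(298)) [ 481.3 -285.7   71. ]
(232, np.int64(266), np.int64(321)) [ 482.5 -262.9   71. ]
(235, np.int64(266), np.int64(299)) [ 486.4 -273.2   71. ]
(238, np.int64(250), np.int64(297)) [ 490.2 -281.7   71. ]
(241, np.int64(240), np.int64(329)) [ 492.5 -270.8   71. ]
(244, np.int64(242), np.int64(321)) [ 495.8 -273.4   71. ]
box [ 590.87811794 -263.13710901  100.        ]
box [ 607.23652993 -261.78303211  100.        ]
```

Request:
play_rows --series '[[[0, 0, 0.03], 0, 0], [[0, 0, 0.06], 0, 0], [[0, 0, 0.09], 0, 0], [[0, 0, 0.12], 0, 0], [[0, 0, 0.15], 0, 0], [[0, 0, 0.18], 0, 0], [[0, 0, 0.21], 0, 0], [[0, 0, 0.24], 0, 0], [[0, 0, 0.265], 0, 0], [[0, 0, 0.283], 0, 0], [[0, 0, 0.283], 0, 0], [[0, 0, 0.283], 0, 0]]'

```text
clock: 8.4
eef_pos: [428.0, 6.4, 212.2]
eef_rot: [-1.574, -0.001, 0.081]
wrist_force: [0.1, -1.3, -0.3]
finger_gap: 94.3
```

Run:
```python
from h import *
s=manip.read_state();print(s['clock'],s['eef_pos'],s['eef_rot'],s['qd'].round(3))
snap('wrist','w3'); im,p=load('w3'); hsv=cv2.cvtColor(im,cv2.COLOR_BGR2HSV)
m=cv2.morphologyEx(cv2.inRange(hsv,(8,180,90),(16,255,255)),cv2.MORPH_OPEN,np.ones((3,3)))
n,_,st,c=cv2.connectedComponentsWithStats(m)
for i in range(1,n):
    if st[i,4]>150: print(c[i].round(1),st[i].tolist(),onz(p,c[i],60).round(1),onz(p,(st[i,0],c[i,1]),60)[:2].round(),onz(p,(st[i,0]+st[i,2],c[i,1]),60)[:2].round())
```

```text
8.4 [427.95988799   6.4372082  212.200429  ] [-1.57416302e+00 -6.83484508e-04  8.10090684e-02] [-0.023 -0.002 -0.008 -0.001  0.003 -0.002]
[173.4 166.3] [149, 135, 59, 55, 1855] [405.  -97.8  60. ] [ 407. -121.] [402. -65.]
[284.1 231.9] [256, 205, 57, 55, 2472] [461.3  10.9  60. ] [464. -17.] [459.  39.]
[184.4 254.8] [155, 234, 56, 54, 1304] [493.9 -87.2  60. ] [ 496. -117.] [492. -60.]
[207.2 409.5] [185, 398, 48, 22, 895] [687.8 -60.4  60. ] [690. -86.] [685. -30.]
```

View pics/w3.png

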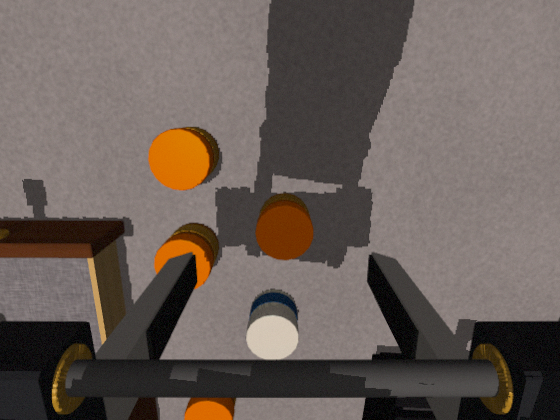

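The target jar's lid is at (284,232), world (461, 11), 57 mm across. Both fingers have clearance to go down. The knob point at full extension is about (450.5, −275.8).

Run:
```python
from h import *
print(totool([461.3,10.9,110]),totool([461.3,10.9,11]))
```

```text
[0.03338555 0.10245044 0.00252602] [0.03328311 0.2014498  0.00286808]
```

Request:
play_rows --series '[[[0.015, 0.01, 0.001], 0, 0], [[0.033, 0.04, 0.0025], 0, 0], [[0.033, 0.08, 0.0025], 0, 0], [[0.033, 0.12, 0.003], 0, 0], [[0.033, 0.15, 0.003], 0, 0], [[0.033, 0.175, 0.003], 0, 0], [[0.033, 0.19, 0.003], 0, 0], [[0.033, 0.2, 0.003], 0, 0], [[0.033, 0.2015, 0.003], 0, 0], [[0.033, 0.2015, 0.003], 0, 0.2], [[0.033, 0.2015, 0.003], 0, 0.3], [[0.033, 0.2015, 0.003], 0, 0.4], [[0.033, 0.2015, 0.003], 0, 0.6], [[0.033, 0.2015, 0.003], 0, 1], [[0.033, 0.2015, 0.003], 0, 1], [[0.033, 0.2015, 0.003], 0, 1], [[0.033, 0.2015, 0.003], 0, 1]]' --squeeze 20

```text
clock: 10.15
eef_pos: [461.2, 11.0, 11.2]
eef_rot: [-1.574, -0.001, 0.08]
wrist_force: [-1.7, -0.8, 6.7]
finger_gap: 57.5
```

Request:
play_rows --series '[[[0, -0.005, 0], 0, 1], [[0, -0.02, 0], 0, 1], [[0, -0.045, 0], 0, 1], [[0, -0.075, 0], 0, 1], [[0, -0.105, 0], 0, 1], [[0, -0.125, 0], 0, 1], [[0, -0.13, 0], 0, 1], [[0, -0.13, 0], 0, 1]]'

```text
clock: 10.95
eef_pos: [460.9, 11.5, 141.2]
eef_rot: [-1.574, -0.002, 0.08]
wrist_force: [-0.5, -0.6, -3.0]
finger_gap: 57.4
```

Run:
```python
from h import *
s=manip.read_state();print(s['finger_gap'],s['wrist_force'],s['eef_pos']);print(totool([570,-266.2,141],s))
```

```text
57.43909435329436 [-0.5250731  -0.59679914 -3.01862098] [460.93096511  11.4819014  141.23255676]
[ 0.08647588  0.00142861 -0.28552273]
```

Request:
play_rows --series '[[[0.003, 0, -0.01], 0, 1], [[0.009, 0, -0.03], 0, 1], [[0.017, 0, -0.055], 0, 1], [[0.025, 0, -0.085], 0, 1], [[0.034, 0, -0.115], 0, 1], [[0.043, 0, -0.145], 0, 1], [[0.052, 0, -0.175], 0, 1], [[0.061, 0, -0.205], 0, 1], [[0.07, 0, -0.235], 0, 1], [[0.078, 0, -0.26], 0, 1], [[0.084, 0, -0.277], 0, 1], [[0.0865, 0, -0.2855], 0, 1], [[0.0865, 0, -0.2855], 0, 1], [[0.0865, 0, -0.2855], 0, 1]]'

```text
clock: 12.35
eef_pos: [569.6, -265.7, 141.7]
eef_rot: [-1.574, -0.001, 0.08]
wrist_force: [0.2, -0.1, -1.4]
finger_gap: 57.5
```

Run:
```python
from h import *
s=manip.read_state();print(s['finger_gap'],s['wrist_force'],s['eef_pos'],s['eef_rot'])
a=snap('wrist','w4');b=snap('side','s4')
v=np.hstack([a[100:,130:440],b[100:400,230:560][:,:,:]]) if 0 else None
A=cv2.resize(a,(420,315));B=cv2.resize(b[160:420,250:560],(376,315))
cv2.imwrite('pics/c4.png',np.hstack([A,B])[:,:,::-1])
```

```text
57.51966277592568 [ 0.21170267 -0.11808883 -1.38133572] [ 569.60802068 -265.73494834  141.67091612] [-1.57360522e+00 -9.42268328e-04  8.03028342e-02]
```

View pics/c4.png

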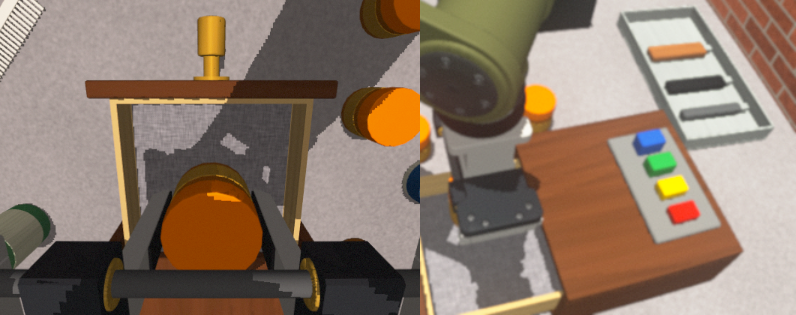

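The jar is held upright and centred over the open drawer, with the fingers clear of the walls. Lowering it now.

Request:
play_rows --series '[[[0, 0.01, 0], 0, 1], [[0, 0.03, 0], 0, 1], [[0, 0.05, 0], 0, 1], [[0, 0.07, 0], 0, 1], [[0, 0.085, 0], 0, 1], [[0, 0.095, 0], 0, 1], [[0, 0.101, 0], 0, 1], [[0, 0.103, 0], 0, 1], [[0, 0.104, 0], 0, 1], [[0, 0.104, 0], 0, 1]]'

```text
clock: 13.45
eef_pos: [570.3, -265.9, 38.9]
eef_rot: [-1.575, -0.002, 0.081]
wrist_force: [-0.8, -0.0, -1.4]
finger_gap: 57.8
```

Request:
play_rows --series '[[[0, 0.001, 0], 0, 1], [[0, 0.002, 0], 0, 1], [[0, 0.003, 0], 0, 1], [[0, 0.0035, 0], 0, 1], [[0, 0.0035, 0], 0, 1]]'

```text
clock: 13.95
eef_pos: [570.3, -265.9, 35.2]
eef_rot: [-1.575, -0.002, 0.081]
wrist_force: [-0.2, 0.9, -1.3]
finger_gap: 57.3
```

Request:
play_rows --series '[[[0, 0.0005, 0], 0, 1], [[0, 0.001, 0], 0, 1], [[0, 0.0015, 0], 0, 1], [[0, 0.002, 0], 0, 1], [[0, 0.002, 0], 0, 1]]'

```text
clock: 14.45
eef_pos: [570.3, -265.9, 33.3]
eef_rot: [-1.575, -0.002, 0.081]
wrist_force: [-0.8, -0.8, -2.1]
finger_gap: 57.2
```

Request:
play_rows --series '[[[0, 0.0005, 0], 0, 1], [[0, 0.001, 0], 0, 1], [[0, 0.0015, 0], 0, 1], [[0, 0.0015, 0], 0, 1]]'

```text
clock: 14.85
eef_pos: [571.1, -265.9, 33.2]
eef_rot: [-1.575, -0.004, 0.081]
wrist_force: [-1.2, 3.0, 9.6]
finger_gap: 57.7
```

Contact: 9.6 N upward at exactly the expected height. Releasing and retreating upward.

Request:
play_rows --series '[[[0, 0, 0], 0, 0.35], [[0, 0, 0], 0, 0.25], [[0, 0, 0], 0, 0.15], [[0, 0, 0], 0, 0.1], [[0, 0, 0], 0, 0.1], [[0, 0, 0], 0, 0.1], [[0, -0.01, 0], 0, 0.1], [[0, -0.035, 0], 0, 0.1], [[0, -0.07, 0], 0, 0.1], [[0, -0.11, 0], 0, 0.1], [[0, -0.15, 0], 0, 0.1], [[0, -0.18, 0], 0, 0.1], [[0, -0.18, 0], 0, 0.1], [[0, -0.18, 0], 0, 0.1]]'

```text
clock: 16.25
eef_pos: [570.2, -265.2, 213.8]
eef_rot: [-1.576, -0.005, 0.081]
wrist_force: [-0.1, -0.9, -0.4]
finger_gap: 84.9
```

Run:
```python
from h import *
s=manip.read_state();print(s['finger_gap'],s['wrist_force'],s['eef_pos'],s['eef_rot'],totool([430,-150,260],s))
a=snap('wrist','w5');im,p=load('w5')
hsv=cv2.cvtColor(im,cv2.COLOR_BGR2HSV)
m=cv2.inRange(hsv,(12,130,40),(28,255,255)); m[:,:240]=0;m[:,330:]=0
r=np.flatnonzero((m>0).sum(1)>8); print('knob tip',r[0],onz(p,(283,r[0]),71))
```

```text
84.85110324685913 [-0.06163369 -0.87755275 -0.3789526 ] [ 570.23653852 -265.18877314  213.81311914] [-1.57584943 -0.00533729  0.08098809] [-0.13020979 -0.04751939  0.12591778]
knob tip 42 [ 435.43317003 -275.92540292   71.        ]
```

View pics/w5.png

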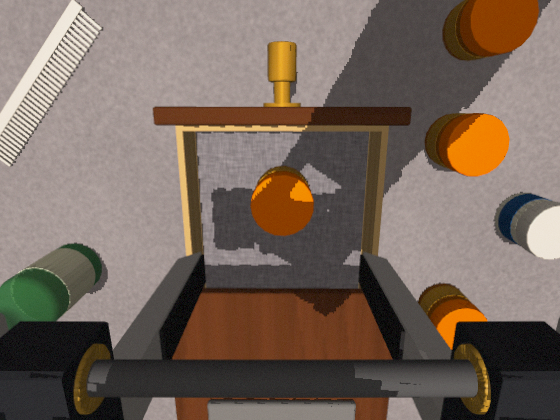

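The jar stands upright near the drawer's middle at (282,200), and the knob tip is still at x=435. One check of the whole scene from the top, plus the drawer extension.

Run:
```python
from h import *
im,p=load('w5'); print('face-knobpoint', np.linalg.norm(onz(p,(282,289.5),100)[:2]-onz(p,(283,41.5),71)[:2])-15,'expect 185')
snap('top','t5'); a,_=load('top0'); b,_=load('t5')
d=cv2.absdiff(a,b).max(2); print('black unit diff px>40:',(d[75:235,70:205]>40).sum(),'white',(d[205:245,245:288]>40).sum())
```

```text
face-knobpoint 197.31503931266772 expect 185
black unit diff px>40: 0 white 0
```

View pics/t5.png

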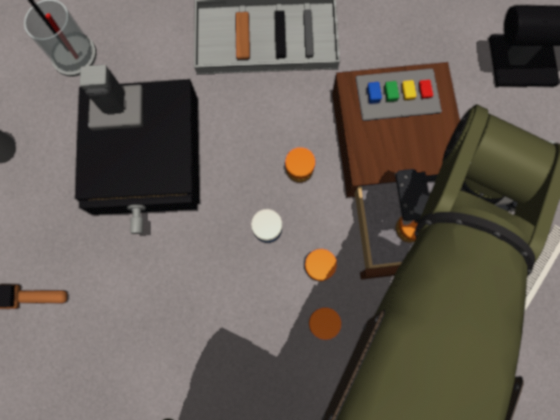

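```bash
python3 -c "
from cell import manip
print(manip.sign_off())"
```

```text
the job is handed in; nothing more can be done
None
```

I pulled the walnut drawer out to its stop and set the amber jar upright in it. I then raised the gripper clear and handed the job in at about 16 s. The jar was the leftmost of the four orange-lidded look-alikes, found at about (461, 11).

**Last checks that passed**
- **Drawer travel:** the drawer moved 136 mm until the pull force jumped from about 2 N to 18 N, and the knob tip was at x≈435 both before and after placing the jar.
- **Placing:** the jar touched the drawer floor at the expected height with about 10 N. The wrist picture shows it upright in the open space, and the gripper touches nothing.
- **Black unit and white jar:** the top view shows no change around either, so the black drawer is still shut.

**One check that disagreed:** from the picture, the distance from the unit's face to the knob point came out at 197 mm instead of the expected 185 mm. A rough estimate from the box's back edge gave about 9 mm too little. I put both down to edge-picking error and relied on the force stop for "fully out".

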